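# Stop check on the laboratory shaker

### The arm

A 7-joint arm with a two-finger parallel gripper is mounted at the origin on the work surface. World frame = base frame: x ahead of the robot, y to its left, z up, the work surface at z = 0. Lengths are in m, angles in rad, forces in N, time in s.
With the tool pointing down it reaches from about 0.4 to 0.85 m from the base axis. Payload 10.4 kg.
Tool frame: the origin (TCP) lies on the centre line of the jaws, within the pads' length; the fingertips stand 22 mm ahead of it and the grasp point (between the pads) lies 3 mm ahead of it; z points along the fingers, x is the direction in which the jaws open and shut, and the axes are right-handed (so a half turn about z gives the same grasp; the last joint's range is limited). The gripper opens to 87 mm and grips with 3 to 60 N. Pads are 19 mm wide; open, the fingers measure 117 mm over their backs; the gripper's body (75 mm by 190 mm) begins 51 mm behind the grasp point.
Start: joints at [-1.126, 0.332, -0.065, 1.46, 0.022, 1.35, -0.088], TCP at [0.282, 0.558, 0.245] pointing down, gripper open.
Joint ranges: [-2.6, 2.6], [-0.5, 2.12], [-1.47, 1.34], [0.16, 2.42], [-1.27, 4.41], [0.06, 2.06], [-2.6, 2.6]. Speed limits (rad/s): [2.22, 2.22, 2.79, 2.79, 3.14, 3.14, 3.14].

### API

Orientations are given as a 3x3 rotation matrix whose columns are the frame's x, y, z axes.
In Python, from workcell import * gives the robot as it stands.
- The arm moves only by the tool jog_arm, never from a script. Its argument "deltas" is a list of rows, each a list of 7 numbers: the shift along the tool's x, y, z in cm, then the turn, a rotation vector about the tool's x, y, z in degrees, then the finger opening in cm, from 0 to 8.7. In form: [[tx, ty, tz, ax, ay, az, fingers], ...]. A call has exactly 8 rows; each row is the pose to reach, as a shift and turn from the pose measured when the call began, along the tool's axes at that moment; what a row does not reach only later rows make up. A row lasts 1/10 s, in which the tool goes at most 50 mm and 8.59 degrees, less where a joint would pass 70% of its speed; a pose out of reach is approached as far as the arm can. A call with a gripper value outside its range is refused whole. The fingers move at their own pace and stop on an object; "newtons" is the grip in N (left out, the last holds). Time passes only in rows, so rows that repeat a pose let the fingers close, or fill a call up. It gives the time, the measured TCP pose, the force and the opening at its end, in the units of the state.
- read_state(): the state, without advancing time (a new reading comes with each control period).
- snapshot(name): name is "scene" or "top" or "wrist"; returns a dict with "pixels" (420x560x3 uint8, red, green, blue), "depth" (420x560 float32, m along the optical axis (not along the pixel's ray), 0 where there is no reading), "fx", "fy", "cx", "cy" (pixels), "dist" ([k1, k2, p1, p2, k3] as OpenCV has them; the pictures are not rectified), "xyz" and "orientation" of the camera in the world. Camera axes: x right, y down, z forward; pixel columns grow to the right and rows downward; lengths in m; the calibration is good to about 2 mm. A picture is of the moment at which its call begins.
- close_job(): hands the job in, once; it reports no verdict.
Trained networks look in the newest picture that a camera, given by its name, has taken for a name from the list of things; names that differ only in an ending like _2 or _b are one class to them, and where a whole thing is asked for, a point or a joint stands for the part that bears it (a point fixed in the world has none). Each returns a list of dicts, best first, with "score" (0 to 1); they miss things now and then, are a little off and sometimes report something else, mostly with a low value. They report only what shows in the picture. A call takes as long as a camera call. They do not tell look-alikes from the thing itself.
- look_for(label, camera): "xy" ([column, row] in pixels, amid what is visible of it).
- regions_of(label, camera): "pixels" (420x560 bool, what is visible of it) and "xy" ([column, row] in pixels, amid what is visible of it).
- mark_of(label, camera): "xy" ([column, row] in pixels: a listed point, or the origin of a listed thing).
The state is a dict: "time": time; "qpos": joint angles; "qvel": joint speeds; "tau": joint torques, N m; "eef_pos": TCP position; "eef_rot": TCP orientation; "contact_force": force on the tool from outside, world axes, zero at the start; "torque": the same for the moment, N m; "width": opening from 0.0 (shut) to 1.0 (fully open).
Only numpy, scipy, OpenCV 4.12 (cv2) and the standard library are available. Lean on these libraries where they do the work, as an engineer would, in place of code of your own. Each camera call takes 0.05 s, during which the arm holds its last target.

### The job

Do the shaker's stop check: press the mushroom-shaped stop head fully down until it latches, and let go of it so that it stays down by itself; then grip the head, turn it clockwise (seen from above) to unlatch it and release it, so that it springs fully up again. Leave the neighbouring dial and flat button as they are set, and do not push the dishes, bottles and marker about.

Things in the scene. Friction and masses are not known exactly. Their poses are not given: they have to be found in the camera images.
- stop_station: grey painted box 100 x 100 mm, 55 mm high, fixed to the bench, with one dark ribbed mushroom head on a 32 mm wide, 14 mm high metal collar in the middle of its top. Origin: centre of the underside, on the head's axis (origin x, y = axis x, y); z up. Nothing else stands on it.
- stop_top (a point): centre of the top face of the mushroom head, on its turning axis; moves down and turns with the head. 105 mm above the bench when up, about 98.5 mm when latched (rim then about 81 to 93 mm above the bench). The head is round, 40 mm in diameter and 22 mm thick; its upright gripping rim runs from 5 to 17 mm below this point; the narrow stem (18 mm) is beneath. Flat top 28 mm across with a white bar mark.
- stop (a joint): travel of the mushroom head, m: 0 = up, grows as it is pressed; end stop at 0.0095. A spring pushes it up with 2 N, rising to 3.5 N; about 5 N presses it all the way to the firm end stop. It latches only when pressed fully, to the end stop; let go, it then rises a little and stays at about 0.0055 to 0.007. It does not come up by pulling while latched.
- stop_turn (a joint): turn of the mushroom head, rad: 0 at rest, grows clockwise seen from above, end stop at 1.05. When latched, the latch lets go at about 0.5 (turn it 0.8 to be sure). It turns lightly (about 0.05 N m) and springs back to 0 within about 2 s of being let go. A hand that grips it firmly can hold it down; it springs up on release.
- speed_station: grey painted box 100 (x) x 120 (y) mm, 45 mm high, fixed to the bench, carrying a dial with an upright bar grip (38 mm long, 14 mm thick, top 89 mm above the bench, 26 mm to +y of the box centre) and a small flat push button (24 mm, top 67 mm above the bench, 35 mm to -y). To be left alone. Origin: centre of the underside.
- dial_mark (a point): point on the top edge of the dial's bar, 18 mm from the dial's axis; turns with the dial
- start (a joint): travel of the flat push button on the speed station, m: 0 = up, 0.006 = down; not to be pressed
- dish: lidded round dish with pale filling, 92 mm diameter, 14 mm high, loose; origin: centre of the underside
- dark_dish: lidded round dish with dark brown filling, 92 mm diameter, 14 mm high, loose; origin: centre of the underside
- vial: small amber capped vial, 28 mm diameter, 55 mm high, standing loose between the two stations; origin: centre of the underside
- jar: white capped jar, 70 mm diameter, 110 mm high, loose; origin: centre of the underside
- marker: marker pen lying on the bench, 130 mm long along its x, 15 mm thick, loose; origin: middle of its underside
- dish_stack: stack of four dishes as one piece, 92 mm diameter, 54 mm high, loose; origin: centre of the underside
There are look-alikes about, which are no part of the job. Leave any brown, green or red look-alike of the stop_station alone.

How it is judged:
On the way, in this order (a step that is already met when the one before it is completed fails the run):
1. the mushroom head has been pressed down and stays latched with the robot clear of the stop station (value of joint stop above 0.005 m and contact force between stop_station and the fingers below 0.2 N and contact force between stop_station and the arm below 0.2 N), for 0.2 s.
2. the latched head is turned clockwise by more than 0.3 rad (value of joint stop_turn above 0.3 rad and value of joint stop above 0.004 m), for 0.02 s.
At the end, for the whole second after the job is handed in: The mushroom head is up again (within 1.5 mm of its rest height), turned back to within 0.15 rad of rest, still, and the robot is clear of the stop station (value of joint stop below 0.0015 m and value of joint stop_turn below 0.15 rad and velocity of joint stop between -0.01 and 0.01 m/s and contact force between stop_station and the fingers below 0.2 N and contact force between stop_station and the arm below 0.2 N); the robot touches nothing.
It fails at once if the dial is turned (its mark moves more than 6 mm) (distance of dial_mark from where it was at the start of the episode above 0.006 m).
It fails at once if the flat push button is pressed more than 3 mm (value of joint start above 0.003 m).
It fails at once if a dish, bottle or the marker is pushed more than 30 mm (distance of any of dish, dark_dish, vial, jar, marker, dish_stack from where it was at the start of the episode above 0.03 m).
It also fails if it takes over 48 s, if anything falls off the work surface, if the arm or the gripper's body presses on something with over 40 N, if the wrist force passes 120 N, or if a joint passes its speed limit or range.

## Working session

There is one attempt and no reset: what is moved stays moved. The work goes in short steps, Python scripts to look and compute and a tool call to move; the robot and the scene stay as the last step left them, time stands still between calls to the robot, and variables do not carry over. Pictures are saved under pics/ and viewed, and the job is handed in when it is done.

Besides the shell and the picture viewer there is one more tool, called after "Request:" by a JSON object that holds its "fn" and its "kwargs", one argument or row to a line. jog_arm: Moves the arm, as the interface text tells. Its arguments: {"type":"object","properties":{"deltas":{"type":"array","items":{"type":"array","items":{"type":"number"}}},"newtons":{"type":"number"}},"required":["deltas"]}

```bash
mkdir -p pics; ls; cat > h.py <<'E'
import numpy as np, cv2
from workcell import *
def save(s,n): cv2.imwrite('pics/'+n+'.png', cv2.cvtColor(s['pixels'],cv2.COLOR_RGB2BGR))
def world(s,uv,d=None):
    K=np.array([[s['fx'],0,s['cx']],[0,s['fy'],s['cy']],[0,0,1]])
    uv=np.atleast_2d(np.array(uv,float))
    n=cv2.undistortPoints(uv.reshape(-1,1,2),K,np.array(s['dist'])).reshape(-1,2)
    if d is None: d=np.array([s['depth'][int(round(v)),int(round(u))] for u,v in uv])
    p=np.c_[n*d[:,None],d]
    return p@np.array(s['orientation']).T+np.array(s['xyz'])
E
python3 - <<'E'
from h import *
st=read_state(); print(st)
for n in ['scene','top','wrist']:
    s=snapshot(n); save(s,n+'0'); print(n,s['xyz'],np.round(s['orientation'],3).tolist())
    for l in ['stop_station','stop_top','speed_station','vial']:
        for r in mark_of(l,n)[:4]: print(l,np.round(r['xy']),round(r['score'],2))
E
```

```text
pics
{'time': 0.0, 'qpos': array([-1.1256067 ,  0.33287816, -0.06471044,  1.46095386,  0.02163474,
        1.34988595, -0.0884947 ]), 'qvel': array([-7.47394040e-04, -6.50714571e-06,  5.26271288e-04,  1.69918702e-03,
        1.80343286e-04,  6.36529463e-04, -2.53635682e-04]), 'tau': array([-5.50099176e-04, -6.23265123e+01,  2.37597252e-02, -3.89884257e+01,
       -6.15772954e-02,  3.98500508e-02,  1.36467329e-04]), 'eef_pos': array([0.28166888, 0.55753127, 0.24374404]), 'eef_rot': array([[ 4.50874759e-01,  8.92587050e-01, -5.56462628e-04],
       [ 8.92586085e-01, -4.50875092e-01, -1.31578743e-03],
       [-1.42534996e-03,  9.65645406e-05, -9.99998980e-01]]), 'contact_force': array([ 0.15970186,  0.41230649, -0.13932714]), 'torque': array([ 0.0182306 , -0.01621373,  0.01125284]), 'width': 0.9989105781168072}
scene [1.14079505 0.48400888 0.68408028] [[-0.621, 0.476, -0.623], [0.784, 0.377, -0.493], [-0.0, -0.794, -0.608]]
stop_station [259. 159.] 0.88
stop_station [228. 189.] 0.87
stop_station [304. 191.] 0.84
stop_station [187. 224.] 0.71
stop_top [178. 188.] 0.8
stop_top [377. 202.] 0.61
stop_top [308. 155.] 0.51
stop_top [258. 131.] 0.47
speed_station [329. 281.] 0.9
speed_station [263. 264.] 0.48
vial [264. 263.] 0.6
top [ 0.43916602 -0.02553553  1.47596219] [[-0.007, -0.998, 0.069], [-1.0, 0.008, 0.018], [-0.018, -0.069, -0.997]]
stop_station [361. 176.] 0.86
stop_station [382. 299.] 0.76
stop_station [360. 232.] 0.74
stop_station [316. 277.] 0.73
stop_top [315. 286.] 0.68
stop_top [390. 300.] 0.6
stop_top [370. 228.] 0.58
stop_top [222. 256.] 0.57
speed_station [229. 192.] 0.77
speed_station [148. 182.] 0.61
speed_station [360. 232.] 0.2
vial [275. 176.] 0.55
wrist [0.21502549 0.59285381 0.3850591 ] [[0.451, 0.858, 0.248], [0.893, -0.433, -0.124], [0.001, 0.277, -0.961]]
```

View pics/scene0.png

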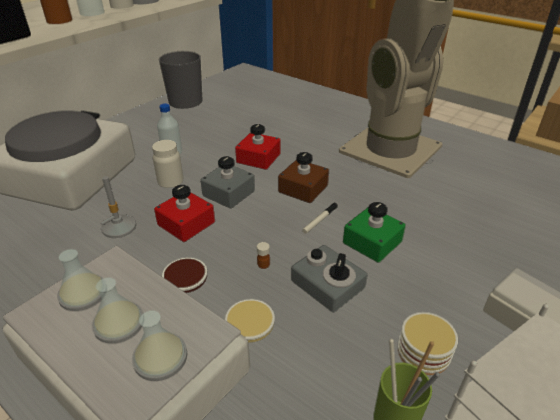

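View pics/top0.png

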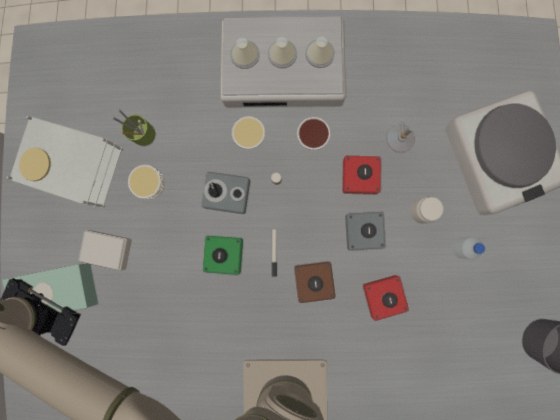

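Candidates for the stop station in the top view are red (362,175), grey (366,231), brown (315,282), green (222,255) and red (386,298). By its description the grey one is the target, at top (366,231) and scene (228,180). The speed station is at top (226,192). Next I check a close crop and measure.

```bash
python3 - <<'E'
from h import *
s=snapshot('top'); 
c=s['pixels'][195:265,325:405]; c=cv2.resize(c,None,fx=5,fy=5,interpolation=cv2.INTER_CUBIC)
t=snapshot('scene'); c2=cv2.resize(t['pixels'][145:215,190:270],None,fx=5,fy=5,interpolation=cv2.INTER_CUBIC)
cv2.imwrite('pics/crop.png',cv2.cvtColor(np.hstack([c2,c]),cv2.COLOR_RGB2BGR)[:, :800])
for nm,im,box in [('top',s,(330,200,400,262)),('scene',t,(195,145,265,210))]:
    u,v=np.meshgrid(np.arange(box[0],box[2]),np.arange(box[1],box[3]))
    uv=np.c_[u.ravel(),v.ravel()]; P=world(im,uv); 
    m=(P[:,2]>0.1)&(P[:,2]<.115); print(nm,m.sum(),P[m].mean(0) if m.any() else 0,P[m].min(0),P[m].max(0))
    m=(P[:,2]>0.088)&(P[:,2]<.115); print(nm,m.sum(),P[m].mean(0),(P[m].min(0)+P[m].max(0))/2)
    m=(P[:,2]>0.05)&(P[:,2]<.06); print('box',m.sum(),(P[m].min(0)+P[m].max(0))/2, cv2.minAreaRect(P[m][:,:2].astype(np.float32)*1000))
for n,uv in dict(redA=(364,172),redB=(389,300),brown=(316,284),jar=(429,209),wb=(470,249),vial=(276,178),marker=(275,250)).items(): print(n,world(s,[uv]).round(3))
E
```

```text
top 137 [ 0.46807737 -0.220638    0.1034373 ] [ 0.44844006 -0.23898711  0.10008654] [ 0.48725699 -0.1997872   0.1086959 ]
top 197 [ 0.46807972 -0.2191206   0.10163078] [ 0.46797096 -0.21973264  0.09932945]
box 967 [ 0.46768195 -0.21962862  0.05499673] ((467.8169860839844, -219.55348205566406), (99.12731170654297, 101.07781982421875), 3.0913422107696533)
scene 95 [ 0.4724814  -0.21624108  0.10349939] [ 0.45286001 -0.23387612  0.10000319] [ 0.48745046 -0.19983862  0.10630974]
scene 175 [ 0.4752717  -0.21288778  0.09954415] [ 0.47177148 -0.2168584   0.09743129]
box 1072 [ 0.45341966 -0.23281101  0.05488625] ((455.200927734375, -222.10780334472656), (330.56536865234375, 110.23592376708984), 13.638412475585938)
redA [[ 0.62  -0.21   0.104]]
redB [[ 0.288 -0.271  0.101]]
brown [[ 0.331 -0.082  0.102]]
jar [[ 0.521 -0.377  0.113]]
wb [[ 0.416 -0.485  0.112]]
vial [[0.611 0.02  0.06 ]]
marker [[0.418 0.025 0.02 ]]
```

View pics/crop.png

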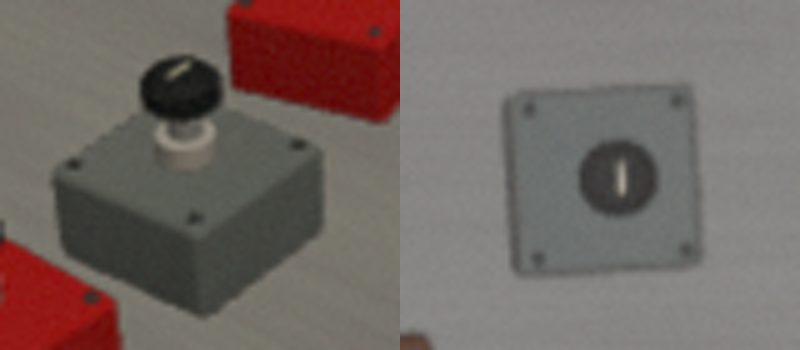

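The crop shows a grey box with a dark ribbed head, a white bar and a metal collar. The axis measures (0.468,-0.220), the top is at 0.104 and the box is 99x101 mm, all matching the description. I move over there with the fingers shut.

Request:
{"fn": "jog_arm", "kwargs": {
  "deltas": [
    [-2.1,4,0,0,0,5.5,0],
    [-4.2,8,0,0,0,11,0],
    [-6.3,12,0,0,0,16.5,0],
    [-8.4,16,0,0,0,22,0],
    [-10.5,20,0,0,0,27.5,0],
    [-12.6,24,0,0,0,33,0],
    [-14.7,28,0,0,0,38.5,0],
    [-16.8,32,0,0,0,44,0]
  ],
  "newtons": 20
}}

```text
time: 1.65
eef_pos: [0.4925, 0.262, 0.2449]
eef_rot: [[0.946, 0.325, 0.001], [0.325, -0.946, 0.001], [0.001, -0.0, -1.0]]
contact_force: [-0.4, 0.6, -0.4]
width: 0.353
```

```bash
cat >> h.py <<'E'
def rel(goal,yaw=None):
    st=read_state();R=np.array(st['eef_rot']);p=np.array(st['eef_pos'])
    print('t',round(st['time'],2),'p',p.round(4),'yaw x',round(np.degrees(np.arctan2(R[1,0],R[0,0])),1),'z',R[:,2].round(4),'q',st['qpos'].round(2),'w',round(st['width'],3),'F',st['contact_force'].round(1))
    print('delta cm',(R.T@(np.array(goal)-p)*100).round(2))
    if yaw is not None:
        from scipy.spatial.transform import Rotation as Ro
        y=np.radians(yaw);G=np.array([[np.cos(y),np.sin(y),0],[np.sin(y),-np.cos(y),0],[0,0,-1.]])
        print('rotvec deg',np.degrees(Ro.from_matrix(R.T@G).as_rotvec()).round(2))
E
python3 -c "
from h import *
rel([.468,-.22,.16],-20)"
```

```text
t 1.65 p [0.4925 0.262  0.2449] yaw x 19.0 z [ 5.e-04  6.e-04 -1.e+00] q [-0.77  0.18  0.23  1.66 -0.04  1.31 -0.2 ] w 0.353 F [-0.4  0.6 -0.4]
delta cm [-18.    44.79   8.46]
rotvec deg [-4.000e-02 -3.000e-02  3.897e+01]
```

Request:
{"fn": "jog_arm", "kwargs": {
  "deltas": [
    [-1.75,4.4,0,0,0,4,0],
    [-3.5,8.8,0,0,0,8,0],
    [-5.25,13.2,0,0,0,12,0],
    [-7,17.6,0,0,0,16,0],
    [-8.75,22,0,0,0,20,0],
    [-10.5,26.4,0,0,0,24,0],
    [-12.25,30.8,0,0,0,28,0],
    [-14,35.2,0,0,0,32,0]
  ]
}}

```text
time: 2.45
eef_pos: [0.4742, -0.1183, 0.245]
eef_rot: [[0.974, -0.228, 0.002], [-0.228, -0.974, 0.001], [0.001, -0.001, -1.0]]
contact_force: [1.6, 0.9, -0.4]
width: 0.003
```

```bash
python3 -c "
from h import *
rel([.468,-.22,.145],-20)"
```

```text
t 2.45 p [ 0.4742 -0.1183  0.245 ] yaw x -13.2 z [ 0.0015  0.001  -1.    ] q [-0.41  0.01  0.57  1.84 -0.01  1.3  -0.07] w 0.003 F [ 1.6  0.9 -0.4]
delta cm [ 1.7  10.06  9.99]
rotvec deg [-0.08 -0.07  6.82]
```

Request:
{"fn": "jog_arm", "kwargs": {
  "deltas": [
    [0.6,3.5,0,0,0,2,0],
    [1.2,7,1,0,0,4,0],
    [1.7,9,2.5,0,0,6,0],
    [1.7,10.06,4.5,0,0,6.8,0],
    [1.7,10.06,6.5,-0.1,0,6.8,0],
    [1.7,10.06,7.5,-0.1,0,6.8,0],
    [1.7,10.06,8.0,-0.1,0,6.8,0],
    [1.7,10.06,8.0,-0.1,0,6.8,0]
  ]
}}

```text
time: 3.25
eef_pos: [0.468, -0.2196, 0.1649]
eef_rot: [[0.94, -0.341, 0.001], [-0.341, -0.94, -0.0], [0.001, 0.0, -1.0]]
contact_force: [0.4, 0.8, -0.2]
width: 0.009
```

```bash
python3 - <<'E'
from h import *
rel([.468,-.22,.130],-20)
s=snapshot('wrist'); save(s,'wrist1')
P=world(s,np.c_[[a.ravel() for a in np.meshgrid(np.arange(560),np.arange(420))]].T)
P=P.reshape(420,560,3); m=(P[...,2]>.100)&(P[...,2]<.110)&(abs(P[...,0]-.468)<.04)&(abs(P[...,1]+.22)<.04)
print(m.sum(),P[m].min(0),P[m].max(0),P[m].mean(0))
E
```

```text
t 3.25 p [ 0.468  -0.2196  0.1649] yaw x -19.9 z [ 8.e-04 -5.e-04 -1.e+00] q [-0.27  0.17  0.68  1.88 -0.12  1.13  0.11] w 0.009 F [ 0.4  0.8 -0.2]
delta cm [0.01 0.04 3.49]
rotvec deg [ 0.01 -0.05  0.06]
2520 [ 0.45131627 -0.2366071   0.10000576] [ 0.49101715 -0.19955933  0.10735857] [ 0.47305252 -0.21460782  0.10401727]
```

View pics/wrist1.png

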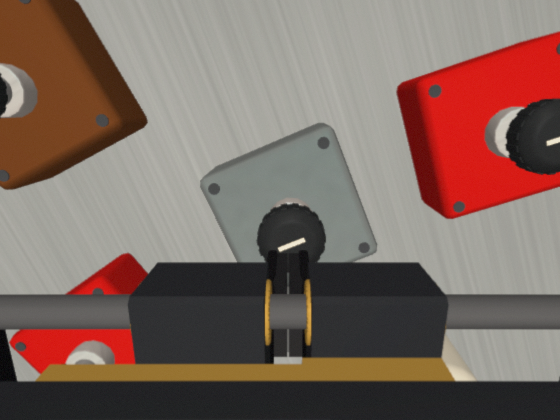

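The wrist view shows the grey station's head directly under the closed fingertips, with the bar mark at (291,244). Now I press.

Request:
{"fn": "jog_arm", "kwargs": {
  "deltas": [
    [0,0,2,0,0,0,0],
    [0,0,3.2,0,0,0,0],
    [0,0,3.7,0,0,0,0],
    [0,0,4.1,0,0,0,0],
    [0,0,4.4,0,0,0,0],
    [0,0,4.65,0,0,0,0],
    [0,0,4.8,0,0,0,0],
    [0,0,4.9,0,0,0,0]
  ]
}}

```text
time: 4.1
eef_pos: [0.4693, -0.2202, 0.1177]
eef_rot: [[0.94, -0.341, 0.004], [-0.341, -0.94, -0.001], [0.004, -0.0, -1.0]]
contact_force: [-5.0, 1.5, 21.1]
width: 0.009
```

21 N at TCP z 0.1177, so the end stop is reached. I lift off and open.

Request:
{"fn": "jog_arm", "kwargs": {
  "deltas": [
    [0,0,-0.5,0,0,0,0],
    [0,0,-1.5,0,0,0,0],
    [0,0,-3,0,0,0,0],
    [0,0,-4.5,0,0,0,8],
    [0,0,-4.5,0,0,0,8],
    [0,0,-4.5,0,0,0,8],
    [0,0,-4.5,0,0,0,8],
    [0,0,-4.5,0,0,0,8]
  ]
}}

```text
time: 4.9
eef_pos: [0.4687, -0.22, 0.162]
eef_rot: [[0.94, -0.341, 0.002], [-0.341, -0.94, -0.001], [0.002, -0.0, -1.0]]
contact_force: [0.2, 0.1, -0.3]
width: 0.372
```

```bash
python3 - <<'E'
from h import *
s=snapshot('wrist'); save(s,'wrist2')
P=world(s,np.c_[[a.ravel() for a in np.meshgrid(np.arange(560),np.arange(420))]].T)
P=P.reshape(420,560,3); m=(P[...,2]>.080)&(P[...,2]<.115)&(np.hypot(P[...,0]-.468,P[...,1]+.22)<.03)
d=np.hypot(P[...,0]-.468,P[...,1]+.22); mm=m&(d<.011); print('top z',np.median(P[mm][:,2]),mm.sum())
m&=P[...,2]>.093
print(m.sum(),P[m].min(0),P[m].max(0),(P[m].min(0)+P[m].max(0))/2)
rel([.468,-.22,.092],-20)
E
```

```text
top z 0.09827884337492934 1042
3154 [ 0.45122437 -0.23919261  0.09301728] [ 0.49091595 -0.19965763  0.1001498 ] [ 0.47107016 -0.21942512  0.09658354]
t 4.95 p [ 0.4688 -0.2201  0.1621] yaw x -20.0 z [ 2.5e-03 -9.0e-04 -1.0e+00] q [-0.27  0.18  0.68  1.88 -0.12  1.12  0.11] w 0.418 F [ 0.   0.4 -0.5]
delta cm [-0.09  0.02  7.01]
rotvec deg [-0.   -0.15  0.05]
```

View pics/wrist2.png

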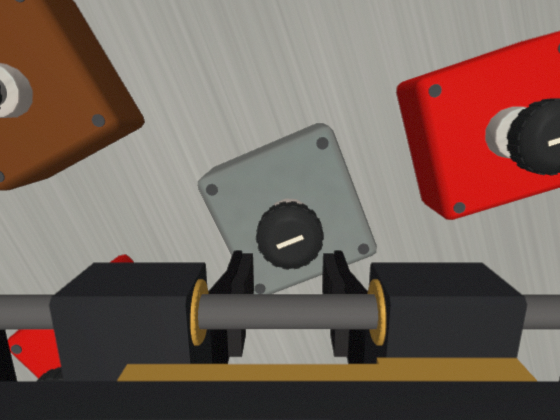

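Latched: the head top measures 0.0983 m (expected about 0.0985), with the head at (290,236) midway between the fingers. I open further and go down around the rim.

Request:
{"fn": "jog_arm", "kwargs": {
  "deltas": [
    [0,0,0,0,0,0,7.5],
    [0,0,0.5,0,-0.15,0,7.5],
    [0,0,1,0,-0.15,0,7.5],
    [0,0,2,0,-0.15,0,7.5],
    [0,0,4,0,-0.15,0,7.5],
    [0,0,6,0,-0.15,0,7.5],
    [0,0,7,0,-0.15,0,7.5],
    [0,0,7.15,0,-0.15,0,7.5]
  ]
}}

```text
time: 5.75
eef_pos: [0.468, -0.2199, 0.0891]
eef_rot: [[0.94, -0.341, -0.003], [-0.341, -0.94, 0.0], [-0.003, 0.001, -1.0]]
contact_force: [0.2, 0.4, -0.1]
width: 0.86
```

Request:
{"fn": "jog_arm", "kwargs": {
  "deltas": [
    [0,0,0,0,0,0,3.5],
    [0,0,0,0,0,0,3.5],
    [0,0,0,0,0,0,3.5],
    [0,0,0,0,0,0,3.5],
    [0,0,0,0,0,0,3.5],
    [0,0,0,0,0,0,3.5],
    [0,0,0,0,0,0,3.5],
    [0,0,0,0,0,0,3.5]
  ],
  "newtons": 20
}}

```text
time: 6.55
eef_pos: [0.4693, -0.2203, 0.0898]
eef_rot: [[0.94, -0.341, 0.0], [-0.341, -0.94, -0.001], [0.001, 0.001, -1.0]]
contact_force: [4.8, -1.1, -2.1]
width: 0.443
```

```bash
python3 -c "
from h import *
rel([.469,-.22,.0905],-20)
s=snapshot('wrist');save(s,'wrist3')"
```

```text
t 6.55 p [ 0.4693 -0.2203  0.0898] yaw x -19.9 z [ 3.e-04 -9.e-04 -1.e+00] q [-0.23  0.28  0.66  1.94 -0.21  0.98  0.18] w 0.443 F [ 4.8 -1.1 -2.1]
delta cm [-0.04 -0.02 -0.07]
rotvec deg [ 0.04 -0.04  0.05]
```

View pics/wrist3.png

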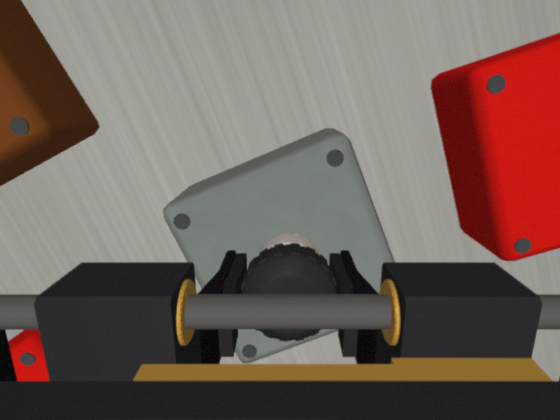

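The head is gripped: opening 38.5 mm, jaws on both sides of it at about (245..340, 290). I turn it clockwise, which is + about tool z, by 50°.

Request:
{"fn": "jog_arm", "kwargs": {
  "deltas": [
    [0,0,0,0,0,7,3.5],
    [0,0,0,0,0,14,3.5],
    [0,0,0,0,0,21,3.5],
    [0,0,0,0,0,28,3.5],
    [0,0,0,0,0,35,3.5],
    [0,0,0,0,0,42,3.5],
    [0,0,0,0,0,49,3.5],
    [0,0,0,0,0,51,3.5]
  ]
}}

```text
time: 7.4
eef_pos: [0.4699, -0.2204, 0.0902]
eef_rot: [[0.322, -0.947, 0.001], [-0.947, -0.322, -0.001], [0.002, -0.001, -1.0]]
contact_force: [1.3, -1.0, 3.2]
width: 0.439
```

```bash
python3 -c "
from h import *
rel([.469,-.22,.0905],-70)
print(read_state()['torque'])
s=snapshot('wrist');save(s,'wrist4')"
```

```text
t 7.4 p [ 0.4699 -0.2204  0.0902] yaw x -71.2 z [ 0.0013 -0.0012 -1.    ] q [-0.36  0.32  0.82  1.95 -0.28  0.99 -0.65] w 0.439 F [ 1.3 -1.   3.2]
delta cm [-0.07  0.07 -0.03]
rotvec deg [-0.05 -0.09 -1.2 ]
[0.08543634 0.07451006 0.08021641]
```

View pics/wrist4.png

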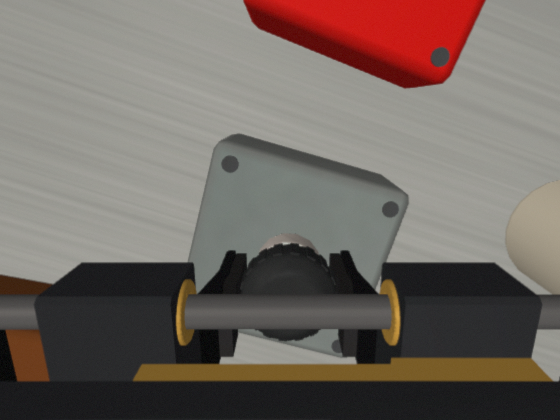

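The head turned with the hand, and the vertical force changed from -2.1 to +3.2 N, meaning the spring now pushes up and the latch has let go. I release, then lift.

Request:
{"fn": "jog_arm", "kwargs": {
  "deltas": [
    [0,0,0,0,0,0,7.5],
    [0,0,0,0,0,0,7.5],
    [0,0,0,0,0,0,7.5],
    [0,0,0,0,0,0,7.5],
    [0,0,0,0,0,0,7.5],
    [0,0,-1,0,0,0,7.5],
    [0,0,-4,0,0,0,7.5],
    [0,0,-8,0,0,0,7.5]
  ]
}}

```text
time: 8.25
eef_pos: [0.4687, -0.2202, 0.1706]
eef_rot: [[0.322, -0.947, -0.002], [-0.947, -0.322, -0.001], [0.001, 0.002, -1.0]]
contact_force: [1.4, 1.1, 0.8]
width: 0.856
```

Request:
{"fn": "jog_arm", "kwargs": {
  "deltas": [
    [0,0,-2,0,0,0,7.5],
    [0,0,-4,0,0,0,7.5],
    [0,0,-6,0,0,0,7.5],
    [0,0,-6,0,0,0,7.5],
    [0,0,-6,0,0,0,7.5],
    [0,0,-6,0,0,0,7.5],
    [0,0,-6,0,0,0,7.5],
    [0,0,-6,0,0,0,7.5]
  ]
}}

```text
time: 9.05
eef_pos: [0.4685, -0.2201, 0.23]
eef_rot: [[0.322, -0.947, -0.003], [-0.947, -0.322, -0.001], [0.0, 0.003, -1.0]]
contact_force: [0.3, -0.2, -0.2]
width: 0.864
```

Request:
{"fn": "jog_arm", "kwargs": {
  "deltas": [
    [0,0,0,0,0,0,7.5],
    [0,0,0,0,0,0,7.5],
    [0,0,0,0,0,0,7.5],
    [0,0,0,0,0,0,7.5],
    [0,0,0,0,0,0,7.5],
    [0,0,0,0,0,0,7.5],
    [0,0,0,0,0,0,7.5],
    [0,0,0,0,0,0,7.5]
  ]
}}

```text
time: 9.85
eef_pos: [0.4685, -0.2201, 0.2301]
eef_rot: [[0.322, -0.947, -0.003], [-0.947, -0.322, -0.001], [0.0, 0.003, -1.0]]
contact_force: [0.1, 0.1, -0.3]
width: 0.86
```

```bash
python3 - <<'E'
from h import *
for k in range(2):
  s=snapshot('wrist'); save(s,'wrist5')
  P=world(s,np.c_[[a.ravel() for a in np.meshgrid(np.arange(560),np.arange(420))]].T).reshape(420,560,3)
  d=np.hypot(P[...,0]-.469,P[...,1]+.22); mm=(d<.011)&(P[...,2]>.08)&(P[...,2]<.13); print('top z',np.median(P[mm][:,2]),mm.sum())
  b=(d<.013)&(P[...,2]>.095)&(s['pixels'].min(2)>140); q=P[b][:,:2]
  w,v=np.linalg.eigh(np.cov(q.T)); print(b.sum(),'bar dir deg',np.degrees(np.arctan2(v[1,1],v[0,1]))%180)
rel([.469,-.22,.23])
t=snapshot('scene');save(t,'scene5')
for nm in ['top']:
  t=snapshot(nm);save(t,'top5')
E
```

```text
top z 0.10533387348821924 670
62 bar dir deg 2.681187304244361
top z 0.10534044085005989 667
61 bar dir deg 2.635419876698478
t 9.95 p [ 0.4685 -0.2201  0.23  ] yaw x -71.2 z [-0.0028 -0.0014 -1.    ] q [-0.47  0.12  0.89  1.8  -0.09  1.27 -0.8 ] w 0.863 F [ 0.5 -0.2  0.5]
delta cm [ 0.01 -0.05  0.  ]
```

View pics/wrist5.png

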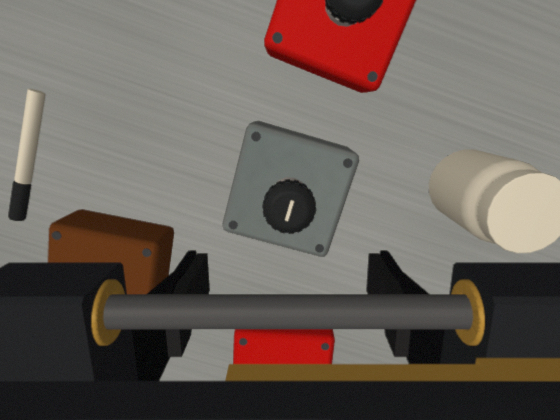

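View pics/scene5.png

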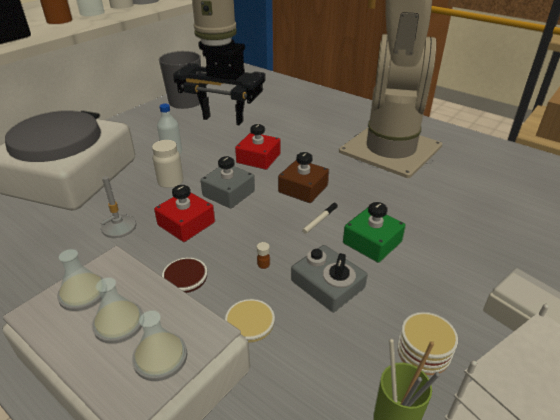

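The wrist view shows the head up (289,207), top at 0.1053 m. Its bar points at 2.7°, in line with the box as at the start, and it is still. The other things in the scene look unmoved. I hand the job in.

```bash
python3 -c "
from h import *
print(close_job())"
```

```text
the job is handed in; nothing more can be done
None
```

The stop check on the grey station is done and handed in at about 10 s of the 48 s allowed; no verdict was reported.

- **Press:** I pressed the head to its end stop with the closed fingers, reaching about 21 N, and lifted off. It stayed latched, with the top measured at 98.3 mm.
- **Turn and release:** I gripped the rim, turned it about 51° (0.89 rad) clockwise, and let go. Before release the vertical force on the hand changed from -2.1 to +3.2 N, which fits the latch letting go.
- **Last checks:**
  - The head top is back at 105.3 mm.
  - The bar mark is at 2.7°, in line with the box (about 3°), and the same in two successive pictures.
  - The hand stands open about 100 mm above the head, with the force reading near zero.
- **Surroundings:** In the scene picture the dial, flat button, dishes, bottles and marker look as they did at the start. I compared these by eye only and did not measure them.

No check failed or disagreed.

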